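# Put the nested lids on the caddy, then take off the outer cover alone

### The arm

A 7-joint arm with a two-finger parallel gripper is mounted at the origin on a cart in front of the work surface, level with it; the furniture and walls round the work are solid. World frame = base frame: x ahead of the robot, y to its left, z up, the work surface at z = 0. Lengths are in m, angles in rad, forces in N, time in s.
With the tool pointing down it reaches from about 0.35 to 0.9 m from the base axis. Payload 19.9 kg.
Tool frame: the origin (TCP) lies between the finger pads; the fingertips stand 8 mm ahead of it and the grasp point (between the pads) lies 11 mm behind it; z points along the fingers, y is the line along which they close (so a half turn about z gives the same grasp; the last joint's range is limited). The gripper opens to 85 mm and grips with 20 to 120 N. Pads are 22 mm wide; open, the fingers measure 114 mm over their backs; the gripper's body (76 mm by 85 mm) begins 54 mm behind the grasp point. The pads swing forward as they close: fully open they stand 13 mm farther back than shut.
Start: joints at [1.246, 0.417, -0.01, 1.614, 0.005, 1.111, -0.053], TCP at [0.175, -0.6, 0.239] pointing down, gripper open.
Joint ranges: [-2.81, 2.81], [-0.39, 2.02], [-1.27, 1.25], [0.06, 2.57], [-1.19, 4.33], [0.19, 2], [-2.82, 2.82]. Speed limits (rad/s): [1.89, 1.89, 2.39, 2.39, 3.01, 3.01, 3.01].

### API

Orientations are given as a rotation vector (axis times angle).
In Python, from plant import env, snapshot, camera_model, models gives the robot as it stands.
- The arm moves only by the tool carry_out, never from a script. Its argument "targets" is a list of rows, each a list of 7 numbers: the shift along the tool's x, y, z in mm, then the turn, a rotation vector about the tool's x, y, z in rad, then the closure in counts, from 0 (fully open) to 255 (shut). In form: [[x, y, z, ax, ay, az, hand], ...]. A call has 1 to 5 rows; each row is the pose to reach, as a shift and turn from the pose commanded when the call began, along the tool's axes at that moment; what a row does not reach only later rows make up. A row lasts 1/10 s, in which the tool goes at most 50 mm and 8.59 degrees, less where a joint would pass 70% of its speed; a pose out of reach is approached as far as the arm can. A call with a gripper value outside its range is refused whole. The fingers move at their own pace and stop on an object; "grip_force" is the grip in N (left out, the last holds). Time passes only in rows, so rows that repeat a pose let the fingers close. It gives the time, the measured TCP pose, the force, the opening and the grip force at its end, in the units of the state.
- env.get_obs(): the state, without advancing time (a new reading comes with each control period).
- snapshot(name): name is "scene" or "top" or "wrist"; returns the picture (384x512x3 uint8, red, green, blue); there is no depth.
- camera_model(name): a dict with "intrinsics" (3x3 intrinsics, pixels), "R" (3x3) and "t" (3): a world point X has camera coordinates R X + t. Camera axes: x right, y down, z forward; pixel columns grow to the right and rows downward; lengths in m; the calibration is good to about 2 mm. The wrist camera is an equidistant fisheye: a pixel r from the principal point sees the ray r / f radians off the axis. A picture is of the moment at which its call begins: read the wrist's pose just before it. camera_model takes no time and is no camera call; for the wrist camera it gives the pose at the moment of the call.
- env.finish_job(): hands the job in; it is judged then, once.
Trained networks look in the newest picture that a camera, given by its name, has taken for a name from the list of things; names that differ only in an ending like _2 or _b are one class to them, and where a whole thing is asked for, a point or a joint stands for the part that bears it (a point fixed in the world has none). Each returns a list of dicts, best first, with "confidence" (0 to 1); they miss things now and then, are a little off and sometimes report something else, mostly with a low value. They report only what shows in the picture. A call takes as long as a camera call.
- models.search_frame(camera, query): "bbox" ([left, top, right, bottom] in pixels, round what is visible of it).
- models.trace(camera, query): "pixels" (384x512 bool, what is visible of it) and "bbox" ([left, top, right, bottom] in pixels, round what is visible of it).
- models.pinpoint(camera, query): "position" ([column, row] in pixels: a listed point, or the origin of a listed thing).
The state is a dict: "time_s": time; "joint_positions": joint angles; "joint_vel": joint speeds; "joint_torque": joint torques, N m; "tool_pos": TCP position; "eef_rot": TCP orientation; "contact_force": force on the tool from outside, world axes, zero at the start; "torque": the same for the moment, N m; "finger_gap": opening from 0.0 (shut) to 1.0 (fully open); "grip_force": force on a finger pad.
Only numpy, scipy, OpenCV 4.12 (cv2) and the standard library are available. Lean on these libraries where they do the work, as an engineer would, in place of code of your own. Each camera call takes 0.05 s, during which the arm holds its last target. There are 200 camera calls.

### The job

The open tea caddy needs its lids: pick up the nested pair together by the knob that sticks up through the middle, and lower it gently onto the caddy until the inner lid is fully seated in the mouth, before letting go of the knob. Then take hold of the outer cover by its collar and lift only the cover, leaving the inner lid seated and the caddy standing where it is; do not part the two lids before that. Finish with the cover still held, level and still, in the gripper, well clear of everything about 10 cm above where it sat on the caddy, and leave the other things on the worktop alone.

Things in the scene. Friction and masses are not known exactly. Their poses are not given: they have to be found in the camera images.
- caddy: open round white ceramic caddy without a lid, standing loose on the worktop, left or right of the robot; 104 mm outer diameter, 80 mm tall, wall 6 mm, mouth 92 mm in diameter, about 0.8 kg. Origin at the centre of its underside, z up, rim at z = 80 mm
- inner_lid: wooden inner lid standing on the worktop under the cover, only its knob showing. Plug 86 mm wide, 14 mm deep, tapering to 74 mm (3 mm clearance all round in the caddy's mouth); flange 100 mm wide, 5 mm thick, rests on the rim and carries the cover; round knob 18 mm wide ends at z = 61 mm. Origin: centre of the plug's underside; seated, 66 mm above the caddy's origin. 0.16 kg
- outer_cover: wooden outer cover lying loosely on the inner lid's flange: round cap, skirt 122 mm wide (3.5 mm clearance round the caddy), plate top at z = 21 mm, on it a collar 48 mm wide to z = 39 mm, through which the knob stands up 20 mm beyond. Origin: centre of the skirt's lower edge; nested, 2 mm above the inner lid's. 0.12 kg; lifts straight off, clear of the knob after 60 mm
- knob_top (a point): centre of the top of the inner lid's knob; the round straight part, 18 mm in diameter, shows 20 mm down from here to the collar's top
- collar_top (a point): centre of the collar's upper edge on the outer cover; the collar, 48 mm in diameter, runs 18 mm down from here to the plate
- caddy_rim (a point): centre of the caddy's mouth at rim height, 80 mm above its underside
- garlic: garlic bulb, 46 mm, a bystander; origin at the centre of its underside
- onion: red onion, 66 mm wide, 70 mm tall, a bystander; origin at the centre of its underside
- mug: patterned mug, 83 mm wide, 116 mm with handle, 94 mm tall, a bystander; origin at the centre of its underside
- peeler: yellow peeler lying flat, 170x25x18 mm, a bystander; origin at the centre of its underside

How it is judged:
On the way, in this order (a step that is already met when the one before it is completed fails the run):
1. both lids, still nested, are carried together by the knob, more than 60 mm up (height (world z) of inner_lid above 0.06 m and contact force between inner_lid and the fingers above 0.5 N and angle between inner_lid's own z axis and vertical below 0.3 rad and z of outer_cover in the frame of inner_lid below 0.008 m), for 0.2 s.
2. the inner lid is fully seated in the caddy, the cover still on it, while the knob is still gripped (z of inner_lid in the frame of caddy between 0.06 and 0.07 m and horizontal distance between inner_lid and caddy below 0.006 m and angle between the z axis of inner_lid and the z axis of caddy, either way round below 0.06 rad and z of outer_cover in the frame of inner_lid below 0.008 m and contact force between inner_lid and the fingers above 0.5 N), for 0.1 s.
3. the knob is let go with both lids seated (z of inner_lid in the frame of caddy between 0.06 and 0.07 m and horizontal distance between inner_lid and caddy below 0.006 m and angle between the z axis of inner_lid and the z axis of caddy, either way round below 0.06 rad and z of outer_cover in the frame of inner_lid below 0.008 m and contact force between each of inner_lid, outer_cover and the fingers below 0.1 N), for 0.2 s.
At the end, for the whole second after the job is handed in: The gripper holds the cover, level (0.2 rad) and still, skirt 138 to 300 mm above the worktop, clear of inner lid and caddy; the inner lid sits untouched in the caddy's mouth (height within about 5 mm, centred within 6 mm, level with the rim within 0.06 rad); the caddy stands upright (height (world z) of outer_cover between 0.138 and 0.3 m and contact force between outer_cover and the fingers above 0.5 N and contact force between outer_cover and inner_lid below 0.05 N and contact force between outer_cover and caddy below 0.05 N and angle between outer_cover's own z axis and vertical below 0.2 rad and linear speed of each of outer_cover, inner_lid below 0.02 m/s and z of outer_cover in the frame of inner_lid above 0.065 m and contact force between inner_lid and the fingers below 0.1 N and z of inner_lid in the frame of caddy between 0.06 and 0.07 m and horizontal distance between inner_lid and caddy below 0.006 m and angle between the z axis of inner_lid and the z axis of caddy, either way round below 0.06 rad and angle between caddy's own z axis and vertical below 0.05 rad); the arm keeps its last pose, push and grip.
It fails at once if the cover comes off the inner lid (by more than 15 mm) while the inner lid is not seated in the caddy (z of outer_cover in the frame of inner_lid above 0.017 m and (z of inner_lid in the frame of caddy above 0.073 m or z of inner_lid in the frame of caddy below 0.06 m or horizontal distance between inner_lid and caddy above 0.008 m or angle between the z axis of inner_lid and the z axis of caddy, either way round above 0.1 rad)).
It fails at once if the lids are rammed onto the caddy (over 40 N) (contact force between any of inner_lid, outer_cover and caddy above 40 N).
It fails at once if the caddy is shoved more than 30 mm or tipped (distance of caddy from where it was at the start of the episode above 0.03 m or angle between caddy's own z axis and vertical above 0.2 rad).
It fails at once if the garlic, onion, mug or peeler is moved more than 30 mm (distance of any of garlic, onion, mug, peeler from where it was at the start of the episode above 0.03 m).
It also fails if it takes over 58 s, if anything falls off the work surface, if the arm or the gripper's body presses on something with over 40 N, if the wrist force passes 120 N, or if a joint passes its speed limit or range.

## Working session

There is one attempt and no reset: what is moved stays moved. The work goes in short steps, Python scripts to look and compute and a tool call to move; the robot and the scene stay as the last step left them, time stands still between calls to the robot, and variables do not carry over. Pictures are saved under pics/ and viewed, at most 10 in all, crops included, and the job is handed in when it is done.

Besides the shell and the picture viewer there is one more tool, called as name(argument=value, ...) on one line, values as JSON. carry_out: Moves the arm, as the interface text tells. Its arguments: {"type":"object","properties":{"targets":{"type":"array"},"grip_force":{"type":"number"}},"required":["targets"]}

```bash
ls; mkdir -p pics; cat > h.py <<'E'
import numpy as np, cv2
from scipy.spatial.transform import Rotation as Rn
from plant import env, snapshot, camera_model, models
def ray(cam,px,m=None):
    m=m or camera_model(cam); K=np.array(m["intrinsics"]);R=np.array(m["R"]);t=np.array(m["t"])
    v=np.array([(px[0]-K[0,2])/K[0,0],(px[1]-K[1,2])/K[1,1]])
    if cam=="wrist":
        th=np.linalg.norm(v); d=np.r_[v/max(th,1e-9)*np.sin(th),np.cos(th)]
    else: d=np.r_[v,1]
    return -R.T@t, R.T@d/np.linalg.norm(d)
def at_z(cam,px,z,m=None):
    c,d=ray(cam,px,m); return c+d*(z-c[2])/d[2]
def meet(r1,r2):
    A=np.c_[r1[1],-r2[1]]; s=np.linalg.lstsq(A,r2[0]-r1[0],rcond=None)[0]
    p=r1[0]+s[0]*r1[1];q=r2[0]+s[1]*r2[1]; return (p+q)/2,np.linalg.norm(p-q)
def save(n,im): cv2.imwrite(f"pics/{n}.png",im[:,:,::-1])
E
python3 - <<'E'
from h import *
Z=dict(knob_top=.061,collar_top=.041,caddy_rim=.08,caddy=0,inner_lid=0,garlic=0,onion=0,mug=0,peeler=0)
ims=[]
for c in("scene","top"):
    im=snapshot(c); ims.append(im)
    for q,z in Z.items():
        for r in models.pinpoint(c,q)[:2]:
            print(c,q,np.round(r["position"],1),round(r["confidence"],2),np.round(at_z(c,r["position"],z),4))
save("a",cv2.resize(np.vstack(ims),(450,600)))
o=env.get_obs();print(o["time_s"],o["tool_pos"],o["eef_rot"],o["contact_force"])
E
```

```text
pics
scene knob_top [248.5 249. ] 0.5 [0.442  0.2006 0.061 ]
scene knob_top [290.7 230.9] 0.25 [0.3984 0.0856 0.061 ]
scene collar_top [249.  252.9] 0.64 [0.4485 0.1901 0.041 ]
scene collar_top [291.6 230.3] 0.23 [0.4125 0.056  0.041 ]
scene caddy_rim [311.7 172.6] 0.62 [ 0.4854 -0.185   0.08  ]
scene caddy_rim [234.1 217.7] 0.47 [0.5301 0.1347 0.08  ]
scene caddy [314.1 195.7] 0.8 [ 0.4789 -0.1952  0.    ]
scene inner_lid [246.7 266.1] 0.49 [0.4558 0.1907 0.    ]
scene garlic [235.6 218.1] 0.53 [0.6035 0.0332 0.    ]
scene onion [269.8 192.1] 0.77 [ 0.6031 -0.1431  0.    ]
scene mug [284.4 176. ] 0.86 [ 0.621  -0.2598 -0.    ]
scene peeler [289.7 228.7] 0.68 [ 0.4506 -0.0016  0.    ]
top knob_top [165.3 236.6] 0.66 [0.4469 0.1993 0.061 ]
top collar_top [172.6 235.7] 0.61 [0.4485 0.1875 0.041 ]
top caddy_rim [340.2 222.4] 0.83 [ 0.4669 -0.1868  0.08  ]
top caddy [334.6 221.4] 0.56 [ 0.4719 -0.1906  0.    ]
top inner_lid [174.  238.3] 0.65 [0.4425 0.1936 0.    ]
top inner_lid [237.6 169. ] 0.25 [0.6057 0.0377 0.    ]
top garlic [238.5 171.4] 0.7 [0.5997 0.0357 0.    ]
top garlic [336.  222.9] 0.61 [ 0.4683 -0.1938  0.    ]
top onion [304.  166.8] 0.77 [ 0.6061 -0.1238  0.    ]
top mug [367.1 157.3] 0.77 [ 0.6247 -0.2776  0.    ]
top peeler [255.8 233.9] 0.85 [ 0.4475 -0.0021  0.    ]
top peeler [334.7 222.9] 0.37 [ 0.4684 -0.1907  0.    ]
1.0 [ 0.17500169 -0.59999799  0.23929314] [-3.10999957e+00 -4.44327513e-01  9.91746255e-05] [ 0.51214563 -0.55003578 -1.16561485]
```

View pics/a.png

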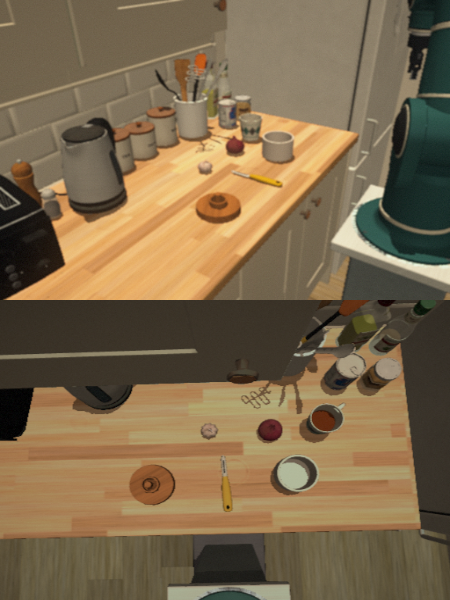

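The top view shows the lids at about (0.445, 0.19) and the caddy at about (0.47, -0.19). The peeler lies between them, and the garlic, onion and mug are behind. I'll go above the caddy first and look from close by.

carry_out(targets=[[40,-31,0,0,0,0.06,0],[80,-62,-10,0,0,0.12,0],[120,-93,-20,0,0,0.18,0],[160,-124,-30,0,0,0.24,0],[200,-155,-40,0,0,0.2838,0]])

```text
time_s: 1.5
tool_pos: [0.3204, -0.399, 0.2785]
eef_rot: [3.141, -0.004, 0.0]
contact_force: [0.6, -0.4, -0.0]
finger_gap: 1.001
grip_force: 0.0
```

carry_out(targets=[[28,-40,0,0,0,0,0],[56,-80,0,0,0,0,0],[84,-120,0,0,0,0,0],[112,-160,0,0,0,0,0],[136,-195,0,0,0,0,0]])

```text
time_s: 2.0
tool_pos: [0.4567, -0.2034, 0.2783]
eef_rot: [3.141, 0.001, 0.001]
contact_force: [1.2, -0.2, 0.4]
finger_gap: 0.996
grip_force: 0.0
```

carry_out(targets=[[10,-11,0,0,0,0,0],[10,-11,0,0,0,0,0],[10,-11,0,0,0,0,0]])

```text
time_s: 2.3
tool_pos: [0.4653, -0.1951, 0.2779]
eef_rot: [3.142, -0.0, -0.001]
contact_force: [0.4, 0.0, -0.0]
finger_gap: 0.999
grip_force: 0.0
```

```bash
python3 - <<'E'
from h import *
o=env.get_obs();print(o["time_s"],o["tool_pos"],o["eef_rot"],o["joint_positions"])
m=camera_model("wrist"); im=snapshot("wrist"); save("b",im)
print(-np.array(m["R"]).T@m["t"], m["intrinsics"])
for r in models.pinpoint("wrist","caddy_rim")[:2]: print(r, at_z("wrist",r["position"],.08,m))
for r in models.trace("wrist","caddy")[:2]:
    print(r["bbox"],r["confidence"]); np.save("tr.npy",r["pixels"])
    break
E
```

```text
2.3 [ 0.46531315 -0.1951233   0.27786568] [ 3.14151212e+00 -1.38835596e-04 -5.17705241e-04] [ 0.58472494  0.17475894 -0.27926577  1.85426432  0.05346714  1.12006131
 -1.28470865]
[ 0.55086198 -0.19410084  0.41158893] [[297.31863964   0.         255.38613898]
 [  0.         297.31863964 192.20636057]
 [  0.           0.           1.        ]]
{'position': [243.8, 165.0], 'confidence': 0.75} [ 0.46823221 -0.18084786  0.08      ]
[200.0, 115.1, 289.9, 207.5] 0.92
```

View pics/b.png

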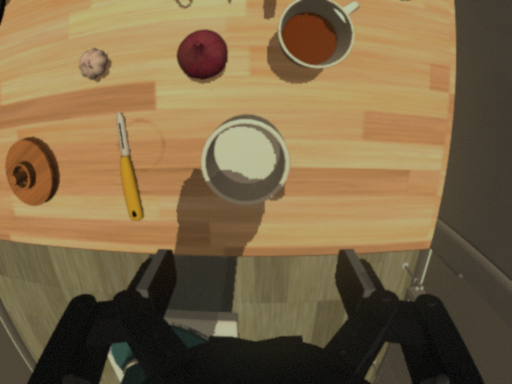

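The wrist view shows the caddy rim centred near pixel (245,160), the lids at the left (32,172), and the garlic, onion, mug and peeler clear of the caddy. I'll refine by fitting the projected silhouettes to the masks.

```bash
cat >> h.py <<'E'
from scipy.optimize import minimize
def proj(cam,P,m):
    K=np.array(m["intrinsics"]);X=P@np.array(m["R"]).T+np.array(m["t"])
    if cam=="wrist":
        r=np.linalg.norm(X[:,:2],axis=1);th=np.arctan2(r,X[:,2]);v=X[:,:2]/r[:,None]*th[:,None]
    else: v=X[:,:2]/X[:,2:]
    return v*K[0,0]+K[:2,2]
def fit(cam,mask,circles,xy0,m):
    a=np.linspace(0,2*np.pi,90)
    def cost(xy):
        acc=np.zeros(mask.shape,np.uint8)
        # soft: compare at 4x supersampling around
        P=np.vstack([np.c_[xy[0]+r*np.cos(a),xy[1]+r*np.sin(a),0*a+z] for r,z in circles])
        h=cv2.convexHull(proj(cam,P,m).astype(np.float32))
        big=np.zeros((mask.shape[0]*4,mask.shape[1]*4),np.uint8)
        cv2.fillPoly(big,[np.round(h*4+1.5).astype(int)],1)
        mm=cv2.resize(mask.astype(np.uint8),None,fx=4,fy=4,interpolation=0)
        return 1-(big&mm).sum()/(big|mm).sum()
    s=minimize(cost,xy0,method="Nelder-Mead",options=dict(initial_simplex=np.array(xy0)+[[0,0],[.012,0],[0,.012]],xatol=2e-4,fatol=1e-4))
    return s.x,1-s.fun
CAD=[(.052,0),(.052,.08)]; LID=[(.061,.002),(.061,.023)]
E
python3 - <<'E'
from h import *
m=camera_model("wrist")
print(fit("wrist",np.load("tr.npy"),CAD,(.47,-.187),m))
for r in models.trace("wrist","outer_cover")[:1]: print(r["bbox"],r["confidence"],fit("wrist",r["pixels"],LID+[(.024,.041)],(.447,.193),m))
for c in("scene","top"):
    m=camera_model(c); snapshot(c)
    for q,C,x in(("caddy",CAD,(.47,-.187)),("outer_cover",LID,(.447,.193))):
        for r in models.trace(c,q)[:1]: print(c,q,r["bbox"],round(r["confidence"],2),fit(c,r["pixels"],C,x,m))
E
```

```text
(array([ 0.46977847, -0.18273951]), np.float64(0.9703847084442294))
scene caddy [301.2, 167.6, 336.7, 204.2] 0.91 (array([ 0.46964739, -0.18509516]), np.float64(0.9104408352668213))
scene outer_cover [225.2, 245.7, 273.9, 285.5] 0.89 (array([0.44708929, 0.19543387]), np.float64(0.8482281264645445))
top caddy [311.7, 196.8, 361.8, 246.2] 0.79 (array([ 0.47092563, -0.18402845]), np.float64(0.7205358240137643))
top outer_cover [147.0, 211.1, 198.5, 261.0] 0.97 (array([0.44895255, 0.18997491]), np.float64(0.8466015614069452))
```

Fits agree: caddy at (0.470, -0.1835), lids near (0.447, 0.194). Next, above the lids.

carry_out(targets=[[-2,-45,0,0,0,0,0],[-4,-90,0,0,0,0,0],[-6,-135,0,0,0,0,0],[-8,-180,0,0,0,0,0],[-10,-225,0,0,0,0,0]])

```text
time_s: 3.3
tool_pos: [0.4552, 0.032, 0.2782]
eef_rot: [3.141, -0.0, 0.001]
contact_force: [0.1, -0.1, -0.6]
finger_gap: 0.996
grip_force: 0.0
```

carry_out(targets=[[-2,-45,0,0,0,0,40],[-4,-90,15,0,0,0,80],[-6,-130,30,0,0,0,120],[-8,-160,45,0,0,0,120],[-8,-164,60,0,0,0,120]])

```text
time_s: 3.8
tool_pos: [0.4468, 0.198, 0.2176]
eef_rot: [-3.14, -0.007, -0.0]
contact_force: [0.2, -1.3, -0.1]
finger_gap: 0.53
grip_force: 0.0
```

carry_out(targets=[[0,0,0,0,0,0,120],[0,0,0,0,0,0,120],[0,0,0,0,0,0,120],[0,0,0,0,0,0,120]])

```text
time_s: 4.2
tool_pos: [0.4481, 0.1937, 0.2187]
eef_rot: [-3.141, 0.002, -0.002]
contact_force: [-0.0, 0.5, 1.1]
finger_gap: 0.53
grip_force: 0.0
```

```bash
python3 - <<'E'
from h import *
o=env.get_obs();print(o["time_s"],o["tool_pos"],o["eef_rot"],o["finger_gap"])
m=camera_model("wrist"); im=snapshot("wrist"); save("c",im)
for q,z in(("knob_top",.061),("collar_top",.041)):
    for r in models.pinpoint("wrist",q)[:2]: print(q,r, at_z("wrist",r["position"],z,m))
for r in models.trace("wrist","outer_cover")[:1]: print(r["bbox"],r["confidence"],fit("wrist",r["pixels"],LID+[(.024,.041)],(.447,.193),m))
E
```

```text
4.2 [0.44808324 0.1937221  0.21869831] [-3.14149859e+00  2.04647218e-03 -1.82373512e-03] 0.5299367299805536
knob_top {'position': [254.4, 176.2], 'confidence': 0.9} [0.44944802 0.19574507 0.061     ]
collar_top {'position': [253.7, 172.3], 'confidence': 0.86} [0.44809675 0.19656992 0.041     ]
collar_top {'position': [254.4, 177.5], 'confidence': 0.21} [0.44220881 0.19582557 0.041     ]
[202.7, 114.8, 305.1, 218.0] 0.87 (array([0.44904819, 0.19655121]), np.float64(0.8732498692848428))
```

View pics/c.png

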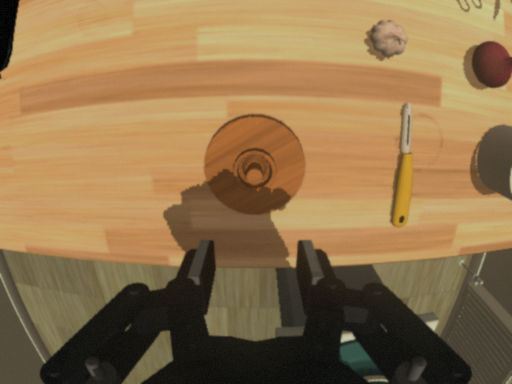

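The wrist view shows the cover centred at about (254,163), with the knob at (254,176) and the garlic and peeler clear. Lids are at (0.449, 0.1955). Descending over the knob.

carry_out(targets=[[1,-2,40,0,0,0,150],[1,-2,80,0,0,0,150],[1,-2,115,0,0,0,150],[1,-2,140,0,0,0,150],[1,-2,150,0,0,0,150]], grip_force=40)

```text
time_s: 4.9
tool_pos: [0.4476, 0.1959, 0.066]
eef_rot: [3.141, 0.0, -0.004]
contact_force: [-0.3, -0.1, -0.0]
finger_gap: 0.415
grip_force: 0.0
```

carry_out(targets=[[0,0,5,0,0,0,150],[0,0,10,0,0,0,150],[0,0,15,0,0,0,150],[0,0,16,0,0,0,150],[0,0,16,0,0,0,150]])

```text
time_s: 5.4
tool_pos: [0.4488, 0.1964, 0.0523]
eef_rot: [-3.141, 0.0, -0.001]
contact_force: [-0.1, 0.4, 0.6]
finger_gap: 0.411
grip_force: 0.0
```

```bash
python3 - <<'E'
from h import *
o=env.get_obs();print(o["time_s"],o["tool_pos"],o["eef_rot"],o["finger_gap"],o["contact_force"])
m=camera_model("wrist"); im=snapshot("wrist"); save("d",cv2.resize(im[150:384,130:390],None,fx=2,fy=2))
E
```

```text
5.4 [0.44881808 0.19637073 0.05229165] [-3.14145655e+00  6.36401406e-05 -8.10307092e-04] 0.41146479371715844 [-0.09646061  0.37112512  0.56898141]
```

View pics/d.png

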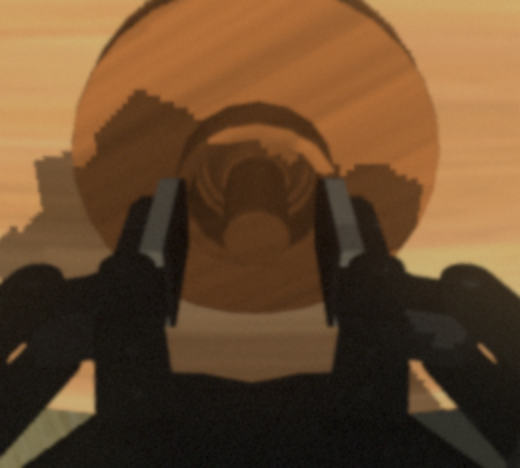

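The crop shows the knob (centre about (255,205)) midway between the pads, with the fingertips just above the collar. Close and lift slowly.

carry_out(targets=[[0,0,0,0,0,0,255],[0,0,0,0,0,0,255],[0,0,0,0,0,0,255],[0,0,0,0,0,0,255],[0,0,0,0,0,0,255]], grip_force=50)

```text
time_s: 5.95
tool_pos: [0.4488, 0.1963, 0.0522]
eef_rot: [-3.142, 0.0, -0.0]
contact_force: [-0.8, -1.5, 6.9]
finger_gap: 0.186
grip_force: 49.0
```

carry_out(targets=[[0,0,-1,0,0,0,255],[0,0,-3,0,0,0,255],[0,0,-6,0,0,0,255],[0,0,-10,0,0,0,255],[0,0,-15,0,0,0,255]])

```text
time_s: 6.45
tool_pos: [0.4485, 0.1963, 0.0673]
eef_rot: [-3.142, -0.0, 0.0]
contact_force: [0.2, -0.6, -3.5]
finger_gap: 0.185
grip_force: 48.8
```

Held: the force shows the weight and the opening is stable. Raise, then carry to the caddy.

carry_out(targets=[[0,0,-10,0,0,0,255],[0,0,-25,0,0,0,255],[0,0,-45,0,0,0,255],[0,0,-65,0,0,0,255],[0,0,-85,0,0,0,255]])

```text
time_s: 6.95
tool_pos: [0.4485, 0.1964, 0.1535]
eef_rot: [-3.141, -0.0, -0.0]
contact_force: [0.6, 0.9, -4.1]
finger_gap: 0.189
grip_force: 48.9
```

carry_out(targets=[[0,0,-20,0,0,0,255],[0,0,-30,0,0,0,255],[0,0,-35,0,0,0,255],[0,0,-35,0,0,0,255],[0,0,-35,0,0,0,255]])

```text
time_s: 7.45
tool_pos: [0.4483, 0.1961, 0.1863]
eef_rot: [3.141, -0.0, -0.002]
contact_force: [0.5, -0.1, -3.0]
finger_gap: 0.184
grip_force: 49.0
```

```bash
python3 - <<'E'
from h import *
o=env.get_obs();print(o["time_s"],o["tool_pos"],o["eef_rot"],o["finger_gap"],o["contact_force"])
im=snapshot("wrist"); im2=snapshot("scene"); save("e",np.hstack([cv2.resize(im[130:384,130:390],(390,381)),cv2.resize(im2[150:300,150:300],(381,381))]))
E
```

```text
7.45 [0.44828078 0.19612007 0.1862987 ] [ 3.14133043e+00 -1.70724351e-06 -1.53011070e-03] 0.18414350963953785 [ 0.53953457 -0.11043025 -3.0233619 ]
```

View pics/e.png

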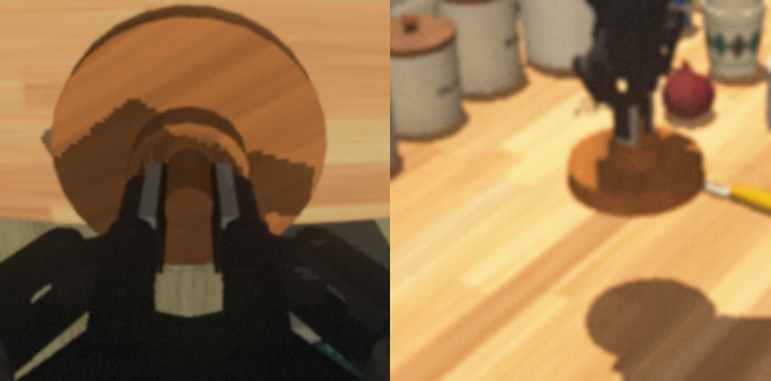

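Both lids hang level and nested on the knob, 13 cm up. Carry over.

carry_out(targets=[[1,10,0,0,0,0,255],[2,30,0,0,0,0,255],[4,60,0,0,0,0,255],[6,95,0,0,0,0,255],[8,130,0,0,0,0,255]])

```text
time_s: 8.05
tool_pos: [0.4563, 0.0644, 0.1867]
eef_rot: [3.142, 0.0, -0.001]
contact_force: [0.2, -0.6, -4.1]
finger_gap: 0.183
grip_force: 49.0
```

carry_out(targets=[[2,35,0,0,0,0,255],[4,70,0,0,0,0,255],[6,105,0,0,0,0,255],[8,140,0,0,0,0,255],[10,170,0,0,0,0,255]])

```text
time_s: 8.55
tool_pos: [0.4659, -0.1062, 0.1866]
eef_rot: [3.141, -0.002, -0.001]
contact_force: [0.4, 0.3, -3.2]
finger_gap: 0.183
grip_force: 49.0
```

carry_out(targets=[[2,30,0,0,0,0,255],[3,55,0,0,0,0,255],[3,70,0,0,0,0,255],[3,78,0,0,0,0,255],[3,79,0,0,0,0,255]])

```text
time_s: 9.05
tool_pos: [0.4694, -0.183, 0.1867]
eef_rot: [-3.141, 0.001, 0.001]
contact_force: [-0.1, 0.8, -3.2]
finger_gap: 0.186
grip_force: 49.0
```

carry_out(targets=[[0,0,6,0,0,0,255],[0,0,14,0,0,0,255],[0,0,20,0,0,0,255],[0,0,20,0,0,0,255],[0,0,20,0,0,0,255]])

```text
time_s: 9.55
tool_pos: [0.4696, -0.1824, 0.1667]
eef_rot: [-3.141, -0.001, 0.001]
contact_force: [-0.1, 1.0, -3.4]
finger_gap: 0.188
grip_force: 49.0
```

```bash
python3 - <<'E'
from h import *
o=env.get_obs();print(o["time_s"],o["tool_pos"],o["eef_rot"],o["finger_gap"],o["contact_force"])
im=snapshot("wrist"); im2=snapshot("scene"); save("f",np.hstack([cv2.resize(im[130:384,130:390],(390,381)),cv2.resize(im2[110:230,250:370],(381,381))]))
mw=camera_model("wrist"); z=o["tool_pos"][2]-.052
for r in models.trace("wrist","outer_cover")[:1]: print(r["bbox"],r["confidence"],fit("wrist",r["pixels"],[(.061,.002+z),(.061,.023+z)],(.47,-.183),mw))
ms=camera_model("scene")
for r in models.trace("scene","outer_cover")[:1]: print(r["bbox"],r["confidence"],fit("scene",r["pixels"],[(.061,.002+z),(.061,.023+z)],(.47,-.183),ms))
mt=camera_model("top");snapshot("top")
for r in models.trace("top","outer_cover")[:1]: print(r["bbox"],r["confidence"],fit("top",r["pixels"],[(.061,.002+z),(.061,.023+z)],(.47,-.183),mt))
E
```

```text
9.55 [ 0.46960049 -0.18236138  0.16674787] [-3.14125267e+00 -7.61319404e-04  6.53541412e-04] 0.18806386254165552 [-0.10547578  1.02262368 -3.35392873]
[227.9, 126.2, 285.1, 138.2] 0.71 (array([ 0.4733906 , -0.18284188]), np.float64(0.012324056668653438))
[297.9, 148.2, 340.2, 174.2] 0.75 (array([ 0.46662994, -0.17933807]), np.float64(0.8699219800914716))
[312.9, 191.1, 351.2, 249.7] 0.89 (array([ 0.46917056, -0.17444981]), np.float64(0.42517644580217007))
```

View pics/f.png

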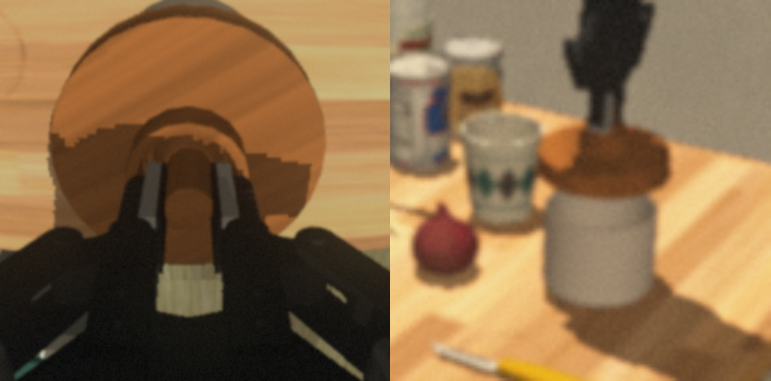

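The lids hang over the caddy, with the caddy's far rim peeking out at the top of the cover near column 188 in the crop. I'll check the alignment against the projected extents.

```bash
python3 - <<'E'
from h import *
o=env.get_obs(); z=o["tool_pos"][2]-.052
a=np.linspace(0,2*np.pi,360)
ring=lambda x,y,r,zz:np.c_[x+r*np.cos(a),y+r*np.sin(a),0*a+zz]
for c in("wrist","scene"):
    m=camera_model(c); im=snapshot(c)
    for q,C in(("caddy",[(.052,0),(.052,.08)]),("outer_cover",[(.061,z+.002),(.061,z+.023)])):
        P=proj(c,np.vstack([ring(.470,-.1835,*k) for k in C]),m)
        print(c,q,"pred bbox",P.min(0).round(1),P.max(0).round(1),[(np.round(r["bbox"],1),round(r["confidence"],2)) for r in models.trace(c,q)[:2]])
    if c=="wrist":
        save("g",cv2.resize(im[90:200,190:310],None,fx=5,fy=5))
E
```

```text
wrist caddy pred bbox [193.1 125.2] [322.  257.7] [(array([229.5, 126.5, 283.9, 138. ]), 0.51)]
wrist outer_cover pred bbox [161.6 131.4] [354.5 310.1] [(array([161.4, 135.6, 344.2, 307.4]), 0.88)]
scene caddy pred bbox [297.4 166.2] [334.4 207.1] [(array([297.9, 170.9, 338.6, 207.5]), 0.56)]
scene outer_cover pred bbox [295.3 147.1] [339. 172.] [(array([296.4, 150.3, 340. , 171.6]), 0.75)]
```

View pics/g.png

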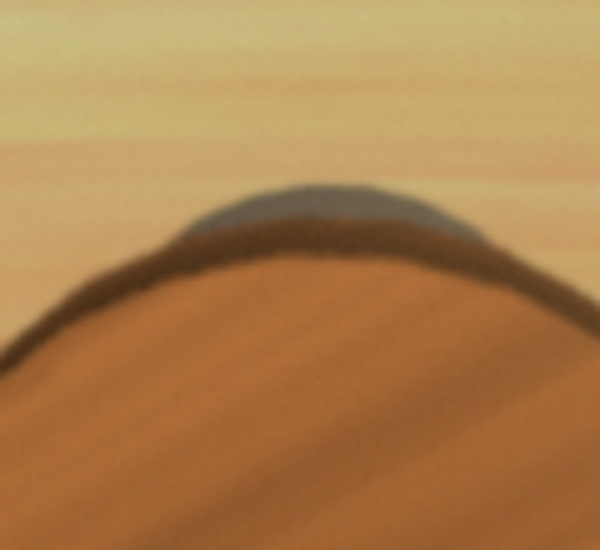

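Lids and caddy agree to about 1 mm: caddy edge at row 127.0, cover edge at row 133.2, both 1.8 px from prediction. Correct 1 mm in y and lower slowly, watching the force.

carry_out(targets=[[0,1,6,0,0,0,255],[0,1,14,0,0,0,255],[0,1,22,0,0,0,255],[0,1,28,0,0,0,255],[0,1,30,0,0,0,255]])

```text
time_s: 10.65
tool_pos: [0.4692, -0.1835, 0.1359]
eef_rot: [-3.141, -0.0, 0.002]
contact_force: [0.1, 1.0, -3.3]
finger_gap: 0.19
grip_force: 49.0
```

carry_out(targets=[[0,0,2,0,0,0,255],[0,0,4,0,0,0,255],[0,0,6,0,0,0,255],[0,0,8,0,0,0,255],[0,0,8,0,0,0,255]])

```text
time_s: 11.15
tool_pos: [0.4695, -0.1837, 0.1287]
eef_rot: [-3.141, -0.0, 0.0]
contact_force: [-0.3, 0.2, -4.0]
finger_gap: 0.185
grip_force: 49.0
```

carry_out(targets=[[0,0,1.5,0,0,0,255],[0,0,3,0,0,0,255],[0,0,4.5,0,0,0,255],[0,0,6,0,0,0,255],[0,0,6,0,0,0,255]])

```text
time_s: 11.65
tool_pos: [0.4695, -0.1836, 0.1227]
eef_rot: [-3.141, -0.0, 0.001]
contact_force: [-0.1, -0.6, -2.6]
finger_gap: 0.185
grip_force: 49.0
```

carry_out(targets=[[0,0,1,0,0,0,255],[0,0,2,0,0,0,255],[0,0,3,0,0,0,255],[0,0,3,0,0,0,255]])

```text
time_s: 12.05
tool_pos: [0.4695, -0.1837, 0.1198]
eef_rot: [-3.141, 0.0, 0.0]
contact_force: [-0.4, 0.3, -1.5]
finger_gap: 0.184
grip_force: 49.0
```

carry_out(targets=[[0,0,0.5,0,0,0,255],[0,0,1,0,0,0,255],[0,0,1,0,0,0,255]])

```text
time_s: 12.35
tool_pos: [0.4696, -0.1837, 0.1189]
eef_rot: [-3.142, -0.0, 0.0]
contact_force: [0.5, 0.8, -2.3]
finger_gap: 0.185
grip_force: 49.0
```

carry_out(targets=[[0,0,0.5,0,0,0,255],[0,0,1,0,0,0,255],[0,0,1,0,0,0,255]])

```text
time_s: 12.65
tool_pos: [0.4697, -0.1838, 0.1182]
eef_rot: [3.141, -0.0, 0.0]
contact_force: [-1.9, -0.2, 5.2]
finger_gap: 0.187
grip_force: 50.0
```

Contact came at z = 0.1182, exactly the expected seated height. Hold, then let go of the knob, watching for fouling.

carry_out(targets=[[0,0,0,0,0,0,255],[0,0,0,0,0,0,255],[0,0,0,0,0,0,255]])

```text
time_s: 12.95
tool_pos: [0.4697, -0.1838, 0.1182]
eef_rot: [3.141, -0.0, 0.0]
contact_force: [-2.5, -0.8, 5.6]
finger_gap: 0.185
grip_force: 50.0
```

carry_out(targets=[[0,0,0,0,0,0,190],[0,0,0,0,0,0,150],[0,0,0,0,0,0,130],[0,0,0,0,0,0,130],[0,0,0,0,0,0,130]])

```text
time_s: 13.45
tool_pos: [0.4696, -0.1837, 0.1179]
eef_rot: [-3.142, 0.0, -0.0]
contact_force: [0.3, -0.2, 0.7]
finger_gap: 0.49
grip_force: 0.0
```

carry_out(targets=[[0,0,-8,0,0,0,130],[0,0,-20,0,0,0,100],[0,0,-30,0,0,0,40],[0,0,-30,0,0,0,40],[0,0,-30,0,0,0,40]])

```text
time_s: 13.95
tool_pos: [0.4697, -0.1838, 0.1483]
eef_rot: [3.141, -0.0, 0.001]
contact_force: [0.6, -0.1, 0.3]
finger_gap: 0.834
grip_force: 0.0
```

```bash
python3 - <<'E'
from h import *
o=env.get_obs();print(o["time_s"],o["tool_pos"],o["eef_rot"],o["finger_gap"],o["contact_force"])
m=camera_model("wrist")
im=snapshot("wrist"); im2=snapshot("scene"); save("i",np.hstack([cv2.resize(im[100:354,130:390],(390,381)),cv2.resize(im2[110:230,250:370],(381,381))]))
for q,z in(("knob_top",.127),("collar_top",.107)):
    for r in models.pinpoint("wrist",q)[:1]: print(q,r, at_z("wrist",r["position"],z,m))
E
```

```text
13.95 [ 0.46971192 -0.18381586  0.14831237] [ 3.14119359e+00 -1.97363143e-04  1.06503141e-03] 0.8336542404011101 [ 0.64122563 -0.06488879  0.34416437]
knob_top {'position': [256.5, 243.7], 'confidence': 0.91} [ 0.46875694 -0.18346478  0.127     ]
```

View pics/i.png

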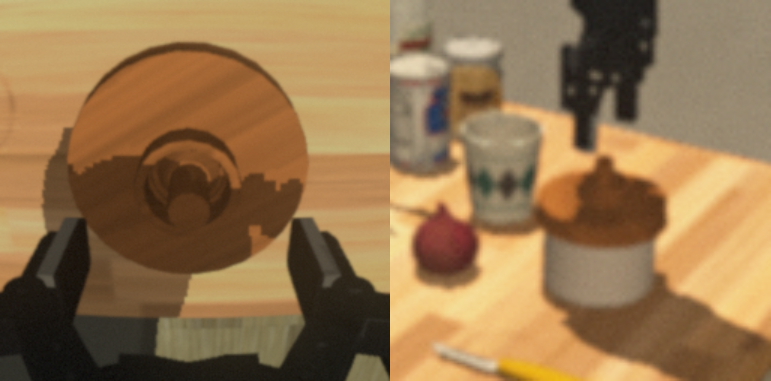

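Both lids are seated: knob top is at (0.469, -0.1835) and the knob and collar are centred between the open fingers. Now the collar.

carry_out(targets=[[0,0,10,0,0,0,40],[0,0,22,0,0,0,40],[0,0,34,0,0,0,40],[0,0,43,0,0,0,40],[0,0,45,0,0,0,40]], grip_force=30)

```text
time_s: 14.65
tool_pos: [0.469, -0.1834, 0.1014]
eef_rot: [-3.141, -0.0, 0.003]
contact_force: [0.0, 0.3, -0.2]
finger_gap: 0.839
grip_force: 0.0
```

carry_out(targets=[[0,0,2,0,0,0,40],[0,0,4,0,0,0,40],[0,0,6,0,0,0,40],[0,0,6,0,0,0,40],[0,0,6,0,0,0,40]])

```text
time_s: 15.15
tool_pos: [0.4697, -0.1837, 0.0971]
eef_rot: [3.142, -0.0, 0.0]
contact_force: [-0.4, -0.2, 0.9]
finger_gap: 0.844
grip_force: 0.0
```

carry_out(targets=[[0,0,0,0,0,0,70],[0,0,0,0,0,0,90],[0,0,0,0,0,0,105],[0,0,0,0,0,0,120],[0,0,0,0,0,0,130]])

```text
time_s: 15.65
tool_pos: [0.4697, -0.1837, 0.0973]
eef_rot: [3.141, 0.0, 0.0]
contact_force: [-3.2, 0.4, 8.4]
finger_gap: 0.55
grip_force: 29.6
```

The collar is gripped (opening 47 mm, 30 N). Lift slowly straight up.

carry_out(targets=[[0,0,0,0,0,0,200],[0,0,-1,0,0,0,200],[0,0,-3,0,0,0,200],[0,0,-5,0,0,0,200],[0,0,-8,0,0,0,200]])

```text
time_s: 16.15
tool_pos: [0.4695, -0.1836, 0.105]
eef_rot: [-3.141, -0.0, 0.0]
contact_force: [0.0, 0.6, -1.6]
finger_gap: 0.551
grip_force: 31.0
```

carry_out(targets=[[0,0,-4,0,0,0,200],[0,0,-9,0,0,0,200],[0,0,-15,0,0,0,200],[0,0,-21,0,0,0,200],[0,0,-27,0,0,0,200]])

```text
time_s: 16.65
tool_pos: [0.4696, -0.1837, 0.1326]
eef_rot: [3.142, -0.0, 0.0]
contact_force: [0.2, -0.7, -0.9]
finger_gap: 0.549
grip_force: 31.0
```

```bash
python3 - <<'E'
from h import *
o=env.get_obs();print(o["time_s"],o["tool_pos"],o["finger_gap"],o["contact_force"],o["torque"])
im2=snapshot("scene"); save("j",cv2.resize(im2[110:230,250:370],(480,480)))
E
```

```text
16.65 [ 0.46964964 -0.18370738  0.13257545] 0.549312038629656 [ 0.22792537 -0.69235661 -0.87590319] [ 0.01335084 -0.01234718 -0.03402008]
```

View pics/j.png

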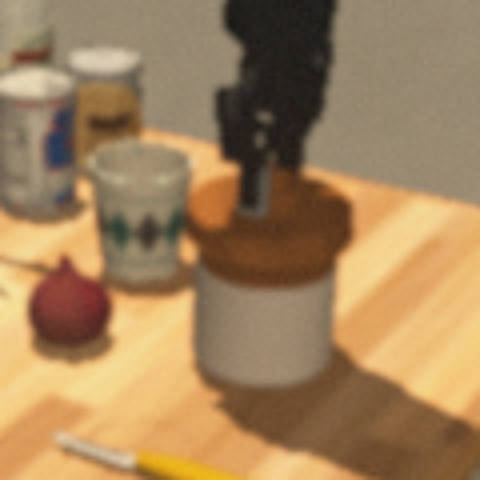

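The cover rises level and the force matches the cover's weight alone (about 1 N). Lift on to 10 cm.

carry_out(targets=[[0,0,-6,0,0,0,200],[0,0,-14,0,0,0,200],[0,0,-24,0,0,0,200],[0,0,-34,0,0,0,200],[0,0,-44,0,0,0,200]])

```text
time_s: 17.2
tool_pos: [0.4697, -0.1837, 0.177]
eef_rot: [3.141, 0.0, 0.0]
contact_force: [0.1, -0.4, -1.8]
finger_gap: 0.547
grip_force: 31.1
```

carry_out(targets=[[0,0,-9,0,0,0,200],[0,0,-16,0,0,0,200],[0,0,-21,0,0,0,200],[0,0,-23,0,0,0,200],[0,0,-23,0,0,0,200]])

```text
time_s: 17.7
tool_pos: [0.4696, -0.1837, 0.199]
eef_rot: [-3.142, 0.0, -0.0]
contact_force: [-1.0, 0.1, -1.8]
finger_gap: 0.552
grip_force: 31.1
```

carry_out(targets=[[0,0,0,0,0,0,200],[0,0,0,0,0,0,200],[0,0,0,0,0,0,200],[0,0,0,0,0,0,200]])

```text
time_s: 18.1
tool_pos: [0.4696, -0.1836, 0.1988]
eef_rot: [-3.141, -0.0, 0.0]
contact_force: [0.2, 0.4, 0.4]
finger_gap: 0.554
grip_force: 31.1
```

```bash
python3 - <<'E'
from h import *
o=env.get_obs();print(o["time_s"],o["tool_pos"],o["finger_gap"],o["contact_force"],o["joint_vel"])
im2=snapshot("scene"); save("k",cv2.resize(im2[100:220,250:370],(480,480)))
E
```

```text
18.1 [ 0.46955301 -0.18362618  0.19878727] 0.5543567569523563 [0.20387614 0.40713687 0.36644476] [ 0.00049309 -0.00174154  0.0009295  -0.00089066 -0.00201346 -0.00021058
  0.00183292]
```

View pics/k.png

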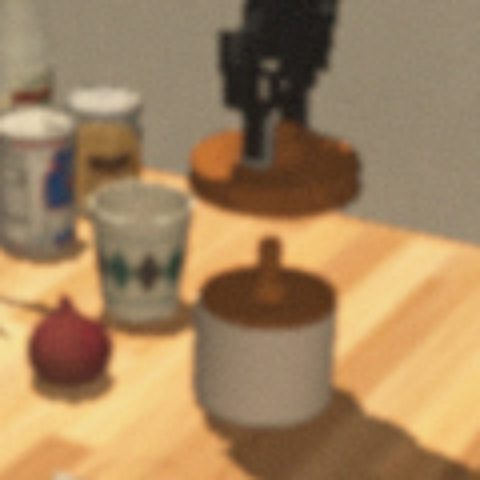

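The cover is held level about 10 cm up at (275,170). The inner lid sits flush in the caddy with its knob at (268,270). Handing in.

```bash
python3 -c "
from plant import env
print(env.finish_job())"
```

```text
the job is handed in; nothing more can be done
None
```

I handed the job in at about 18 s of the 58 s limit: the cover is held level about 10 cm above where it sat, the inner lid is seated in the caddy, and the other things were not touched; no verdict came back from the judging.

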